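# Fetch the round loading spacer to the platen

### The job

Slide the round steel spacer along the stand until most of its narrow tang sticks out over the front edge, then pinch the tang, lift the spacer off and lay its disc flat and centred on top of the round platen. Leave the square spacer where it lies, and let go when done.

Things in the scene. Friction and masses are not known exactly. Their poses are not given: they have to be found in the camera images.
- round_spacer: The spacer to move: flat oiled steel paddle 3 mm thick, 125 g: a disc of 70 mm diameter with a tang 28 mm wide reaching to 90 mm from the disc's centre. Starts flat on the stand, tang towards the front edge, tip 5 to 30 mm short of it, turned up to 10 degrees. Slides easily (friction 0.3): fingertips pressed on the disc drag it. Origin: disc centre, underside; the tang points along -x, z up.
- square_spacer: Bystander beside the round spacer on the stand, to its left or right, about 125 mm between centres: the same 3 mm steel plate and tang (28 mm wide, reaching to 90 mm from the centre), but with a square body of 70 by 70 mm. Origin: centre of the square, underside; the tang points along -x. Must stay within 20 mm of where it lies.
- stand: Fixed dark steel block on which the spacers lie: 190 mm deep (x) by 250 mm wide (y), flat top 60 mm above the bench, upright faces, nothing in front of it. Left or right of the robot's centre line, turned up to 9 degrees. Origin: centre of its underside, on the bench; x points away from the robot, so the front edge, which faces the robot, lies at x = -95 mm in its frame.
- platen: Fixed round steel platen on the other side: a cylinder of 84 mm diameter with a flat top 60 mm above the bench, on a flange of 120 mm diameter and 14 mm height (bolt heads to 19 mm). Origin: centre of its underside, on the bench; z up.
- tang_tip (a point): Middle of the end of the round spacer's tang, 90 mm from the disc's centre, half-way up the thickness. The spacer balances at a point 18 mm from the disc's centre towards the tang, so the whole tang (55 mm shows beyond the disc) can hang out over the edge without tipping.
Mind the look-alikes: they are no part of the job. Leave any orange or yellow look-alike of the platen alone.

How it is judged (in metres and radians):
On the way, in this order (a step that is already met when the one before it is completed fails the run):
1. the round spacer's tang sticks out at least 25 mm over the stand's front edge while the spacer still lies flat on the stand (x of tang_tip in the frame of stand below -0.12 m and height (world z) of round_spacer below 0.066 m and angle between round_spacer's own z axis and vertical below 0.1 rad and contact force between round_spacer and stand above 0.2 N), for 0.2 s.
2. the round spacer is pinched in the fingers and lifted clear of the stand (contact force between round_spacer and the fingers above 0.5 N and contact force between round_spacer and stand below 0.01 N and height (world z) of round_spacer above 0.07 m), for 0.2 s.
At the end, for the whole second after the job is handed in: The round spacer rests flat on top of the platen, released and still, its disc's centre within 15 mm of the platen's axis; the square spacer is within 20 mm of where it started (horizontal distance between round_spacer and platen below 0.015 m and z of round_spacer in the frame of platen between 0.055 and 0.065 m and angle between round_spacer's own z axis and vertical below 0.08 rad and linear speed of round_spacer below 0.02 m/s and distance of square_spacer from where it was at the start of the episode below 0.02 m); the robot touches nothing.
It fails at once if the square spacer is moved more than 20 mm (distance of square_spacer from where it was at the start of the episode above 0.02 m).
It also fails if it takes over 48 s, if anything falls off the work surface, if the arm or the gripper's body presses on something with over 40 N, if the wrist force passes 120 N, or if a joint passes its speed limit or range.

### The arm

A 6-joint arm with a two-finger parallel gripper is mounted at the origin on the work surface. World frame = base frame: x ahead of the robot, y to its left, z up, the work surface at z = 0. Lengths are in mm, angles in degrees, forces in N, time in s.
With the tool pointing down it reaches from about 325 to 900 mm from the base axis. Payload 6.1 kg.
Tool frame: the origin (TCP) lies on the centre line of the jaws, within the pads' length; the fingertips stand 22 mm ahead of it and the grasp point (between the pads) lies 3 mm ahead of it; z points along the fingers, y is the direction in which the jaws open and shut (so a half turn about z gives the same grasp; the last joint's range is limited). The gripper opens to 85 mm and grips with 20 to 120 N. Pads are 22 mm wide; open, the fingers measure 114 mm over their backs; the gripper's body (76 mm by 85 mm) begins 54 mm behind the grasp point. The pads swing forward as they close: fully open they stand 13 mm farther back than shut.
Start: joints at [66.285, 12.628, 87.462, -0, 79.91, -7.225], TCP at [177.401, 599.287, 253.3] pointing down, gripper open.
Joint ranges: [-170.65, 170.65], [-52.31, 119.04], [5.05, 147.46], [-71.25, 251.25], [11.57, 151.72], [-153.62, 153.62]. Speed limits (degrees/s): [147.25, 147.25, 172.46, 180, 180, 180].

### API

Orientations are given as [roll, pitch, yaw] about the fixed x, y, z axes, in that order (R = Rz(yaw) Ry(pitch) Rx(roll)).
In Python, from workcell import env gives the robot as it stands. The module is installed in compiled form; this text tells all that it offers.
- The arm moves only by the shell command python3 -m creep 'ROWS'. ROWS is JSON, a list of rows, each an object of numbers: "fingers": the closure in counts, from 0 (fully open) to 255 (shut); "x", "y", "z": the shift along the tool's x, y, z in cm; "twist": the turn about the tool's z in degrees. In form: [{"fingers": .., "x": .., "y": .., "z": .., "twist": ..}, ...]. A call has 1 to 20 rows; each row is the pose to reach, as a shift and turn from the pose commanded when the call began, along the tool's axes at that moment; what a row does not reach only later rows make up. A row lasts 1/10 s, in which the tool goes at most 50 mm and 8.59 degrees, less where a joint would pass 70% of its speed; a pose out of reach is approached as far as the arm can. A call with a gripper value outside its range is refused whole. The fingers move at their own pace and stop on an object; the grip force is fixed at half the most. Time passes only in rows, so rows that repeat a pose let the fingers close. It gives the time, the measured TCP pose, the force and the opening at its end, in the units of the state.
- env.sense(): the state, without advancing time (a new reading comes with each control period).
- env.grab_frame(name): name is "scene" or "side" or "wrist"; returns the picture (480x640x3 uint8, red, green, blue); there is no depth.
- env.calibration(name): a dict with "fx", "fy", "cx", "cy" (pixels), "view" (4x4, takes a point from world to camera coordinates). Camera axes: x right, y down, z forward; pixel columns grow to the right and rows downward; lengths in mm; the calibration is good to about 2 mm. The wrist camera is an equidistant fisheye: a pixel r from the principal point sees the ray r / f radians off the axis. A picture is of the moment at which its call begins: read the wrist's pose just before it. calibration takes no time and is no camera call; for the wrist camera it gives the pose at the moment of the call.
- env.close_job(): hands the job in, once; it reports no verdict.
The state is a dict: "t": time; "joint_pos": joint angles; "qvel": joint speeds; "effort": joint torques, N m; "eef_pos": TCP position; "orientation": TCP orientation; "contact_force": force on the tool from outside, world axes, zero at the start; "torque": the same for the moment, N m; "finger_gap": finger opening in mm.
Only numpy, scipy, OpenCV 4.12 (cv2) and the standard library are available. Lean on these libraries where they do the work, as an engineer would, in place of code of your own. Each camera call takes 0.05 s, during which the arm holds its last target. There are 200 camera calls.

## Working session

There is one attempt and no reset: what is moved stays moved. The work goes in short steps, Python scripts to look and compute and a shell command to move; the robot and the scene stay as the last step left them, time stands still between calls to the robot, and variables do not carry over. Pictures are saved under pics/ and viewed, about 8 in all and at most 12, crops included, and the job is handed in when it is done.

```bash
mkdir -p pics
cat > h.py <<'E'
import numpy as np, cv2
from workcell import env
def snap(n,f):
    im=env.grab_frame(n); cv2.imwrite(f'pics/{f}.png',im[:,:,::-1]); return im
def pix(n,u,v,z,c=None):
    c=c or env.calibration(n); V=np.array(c['view'])
    d=np.array([(u-c['cx'])/c['fx'],(v-c['cy'])/c['fy'],1.])
    if n=='wrist':
        r=np.hypot(d[0],d[1]); d=np.array([d[0]/r*np.sin(r),d[1]/r*np.sin(r),np.cos(r)])
    R=V[:3,:3]; o=-R.T@V[:3,3]; w=R.T@d
    return o+w*(z-o[2])/w[2]
def proj(n,p,c=None):
    c=c or env.calibration(n); V=np.array(c['view'])
    q=V[:3,:3]@np.array(p,float)+V[:3,3]
    if n=='wrist':
        r=np.hypot(q[0],q[1]); a=np.arctan2(r,q[2]); return (c['cx']+c['fx']*a*q[0]/r,c['cy']+c['fy']*a*q[1]/r)
    return (c['cx']+c['fx']*q[0]/q[2],c['cy']+c['fy']*q[1]/q[2])
E
python3 - <<'E'
from h import *
s=env.sense(); print(s['t'],s['eef_pos'],s['orientation'],s['finger_gap'])
snap('scene','scene0'); snap('side','side0'); snap('wrist','wrist0')
E
```

```text
0.0 [177.1808181  598.77767654 252.18607069] [-1.79889762e+02 -1.38157686e-02  1.63509499e+02] 85.46044667316924
```

View pics/scene0.png

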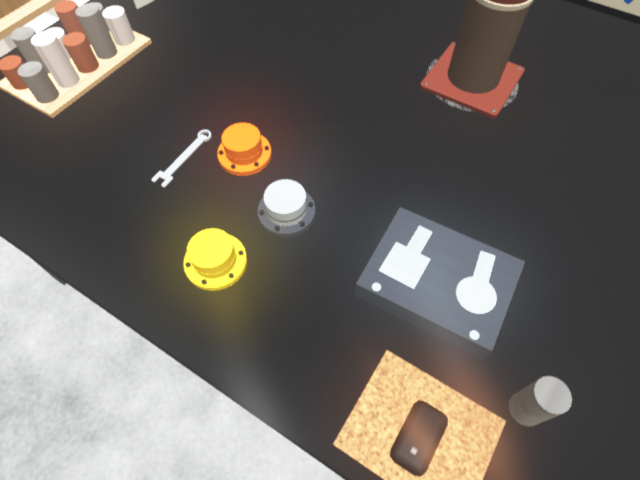

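View pics/wrist0.png

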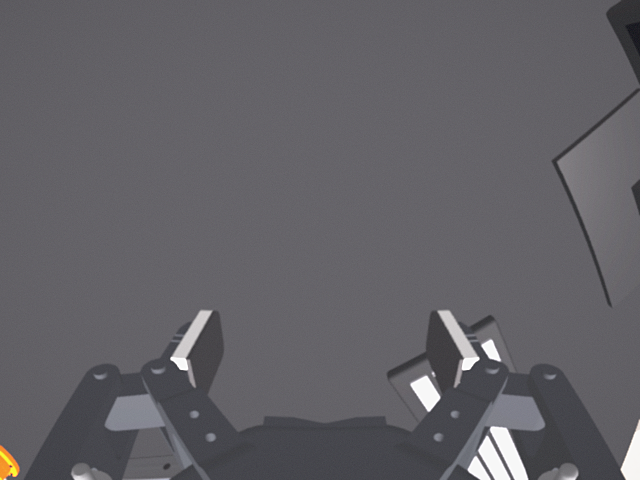

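The scene view looks towards the robot, whose base is at (475,75). The stand is at (440,275), with the square spacer at (406,264) and the round one at (477,293). There are three platen candidates: orange (242,145), steel grey (286,203) and yellow (213,253). Grey fits, because the orange and yellow ones are the look-alikes. I'll check this in enlarged crops.

Run:
```python
from h import *
im=cv2.imread('pics/scene0.png')
a=cv2.resize(im[200:350,350:530],None,fx=4,fy=4,interpolation=cv2.INTER_CUBIC)
cv2.imwrite('pics/cropA.png',a)
b=cv2.resize(im[170:245,245:330],None,fx=6,fy=6,interpolation=cv2.INTER_CUBIC)
cv2.imwrite('pics/cropB.png',b)
```

```text
(no output)
```

View pics/cropA.png

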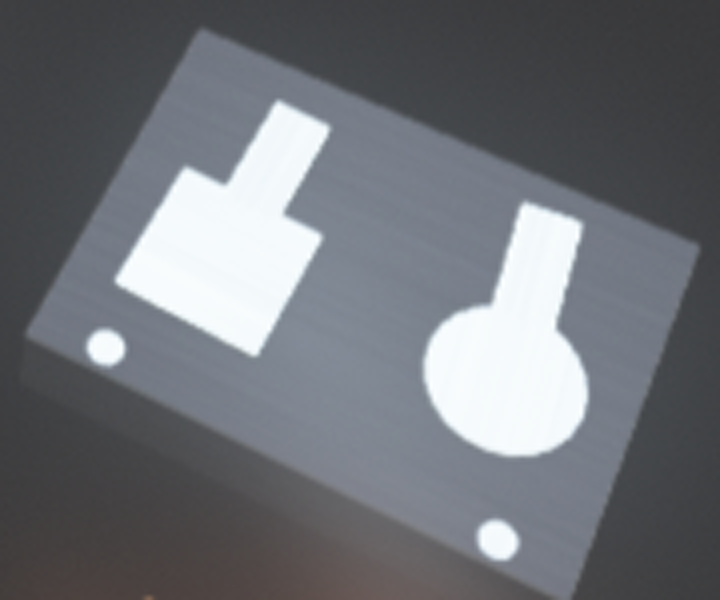

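View pics/cropB.png

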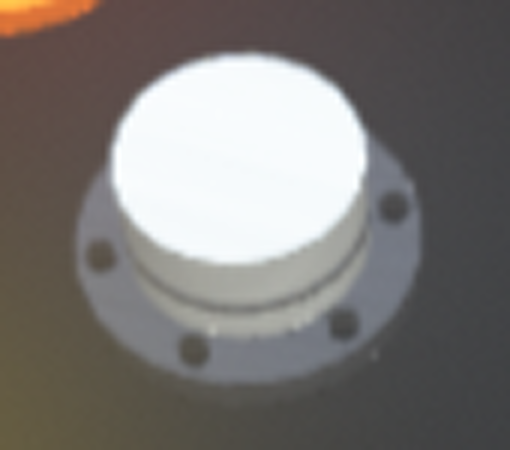

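Run:
```python
from h import *
A=lambda x,y,z=60:pix('scene',350+(x+.5)/4-.5,200+(y+.5)/4-.5,z)[:2]
B=lambda x,y,z=60:pix('scene',245+(x+.5)/6-.5,170+(y+.5)/6-.5,z)[:2]
c=[A(*p) for p in [(200,28),(700,244),(572,600),(27,335)]]
print('corners',np.round(c,1).tolist(),[round(float(np.linalg.norm(c[i]-c[(i+1)%4])),1) for i in range(4)])
d=A(506,380,63);t=A(553,212,63);sq=(A(186,167,63)+A(258,355,63)+A(322,236,63)+A(115,282,63))/4; st=A(303,114,63)
print('disc',d,'tip',t,np.linalg.norm(d-t),np.degrees(np.arctan2(*(d-t)[::-1])))
print('disc diam',np.linalg.norm(A(423,372,63)-A(589,388,63)),np.linalg.norm(A(480,308,63)-A(519,457,63)))
print('sq',sq,'tip',st,np.linalg.norm(sq-st),np.linalg.norm(sq-d))
ex=((c[3]-c[0])+(c[2]-c[1]));ex/=np.linalg.norm(ex);m=(c[0]+c[1])/2
print('stand yaw',np.degrees(np.arctan2(ex[1],ex[0])),'gap tip->edge',(t-m)@ex)
print('platen',B(239,159),np.linalg.norm(B(110,159)-B(368,159)),np.linalg.norm(B(239,52)-B(239,266)))
print(env.calibration('wrist'))
s=env.sense();print(s['joint_pos'])
```

```text
corners [[497.1, 41.3], [482.0, 288.6], [668.5, 300.3], [684.5, 52.8]] [247.7, 186.9, 248.0, 187.7]
disc [593.53667979 239.71216765] tip [504.06736478 225.62720797] 90.57121185873058 8.946523397186995
disc diam 71.08400309547011 70.03696776678437
sq [606.71348648 107.84106186] tip [517.18386288 105.85416284] 89.551668156802 132.52779624164654
stand yaw 3.563461194444834 gap tip->edge 18.249625711993595
platen [ 596.39102854 -163.27096694] 85.09562359643215 87.25793116183138
{'fx': 371.64829954431775, 'fy': 371.64829954431775, 'cx': 324.3908510311527, 'cy': 244.41521482636534, 'view': array([[ 2.83132043e-01,  9.59079370e-01, -1.73448204e-03,
        -6.24862845e+02],
       [ 9.12577413e-01, -2.68846903e-01,  3.08097074e-01,
        -4.17105669e+01],
       [ 2.95023238e-01, -8.88150031e-02, -9.51353344e-01,
         3.80553064e+02],
       [ 0.00000000e+00,  0.00000000e+00,  0.00000000e+00,
         1.00000000e+00]])}
[ 6.62852008e+01  1.26675947e+01  8.75112128e+01  5.54132678e-04
  7.99125156e+01 -7.22529587e+00]
```

Sizes fit (stand 250x190, disc 70, tang 90, platen 85), and the grey platen is confirmed. I'm moving above the disc now, with fingers shut and jaw axis across the tang.

```bash
python3 -m creep '[{"fingers":255,"x":-49.7,"y":-22.9,"z":4,"twist":-25.4},{"fingers":255,"x":-49.7,"y":-22.9,"z":4,"twist":-25.4},{"fingers":255,"x":-49.7,"y":-22.9,"z":4,"twist":-25.4},{"fingers":255,"x":-49.7,"y":-22.9,"z":4,"twist":-25.4},{"fingers":255,"x":-49.7,"y":-22.9,"z":4,"twist":-25.4},{"fingers":255,"x":-49.7,"y":-22.9,"z":4,"twist":-25.4},{"fingers":255,"x":-49.7,"y":-22.9,"z":4,"twist":-25.4},{"fingers":255,"x":-49.7,"y":-22.9,"z":4,"twist":-25.4},{"fingers":255,"x":-49.7,"y":-22.9,"z":4,"twist":-25.4},{"fingers":255,"x":-49.7,"y":-22.9,"z":4,"twist":-25.4},{"fingers":255,"x":-49.7,"y":-22.9,"z":4,"twist":-25.4},{"fingers":255,"x":-49.7,"y":-22.9,"z":4,"twist":-25.4},{"fingers":255,"x":-49.7,"y":-22.9,"z":4,"twist":-25.4},{"fingers":255,"x":-49.7,"y":-22.9,"z":4,"twist":-25.4}]'
python3 - <<'E'
from h import *
c=env.calibration('wrist'); snap('wrist','wrist1'); s=env.sense(); print(s['eef_pos'],s['orientation'],s['contact_force'],s['finger_gap'],s['t'])
for n,p in dict(disc=(593.5,239.7,63),tip=(504,225.6,63),c0=(497.1,41.3,60),c1=(482,288.6,60)).items(): print(n,np.round(proj('wrist',p,c)))
E
```

```text
t: 1.55
eef_pos: [588.1, 239.3, 212.9]
orientation: [180.0, -0.1, -171.1]
contact_force: [-0.6, 0.1, 0.2]
finger_gap: -0.2
[587.88026693 239.77621309 213.15498534] [ 1.79976206e+02 -4.34347946e-02 -1.71018407e+02] [ 0.13727095 -0.19725315  0.15146629] 0.06783495817484275 1.6
disc [323. 239.]
tip [323. 118.]
c0 [102.  91.]
c1 [413. 105.]
```

View pics/wrist1.png

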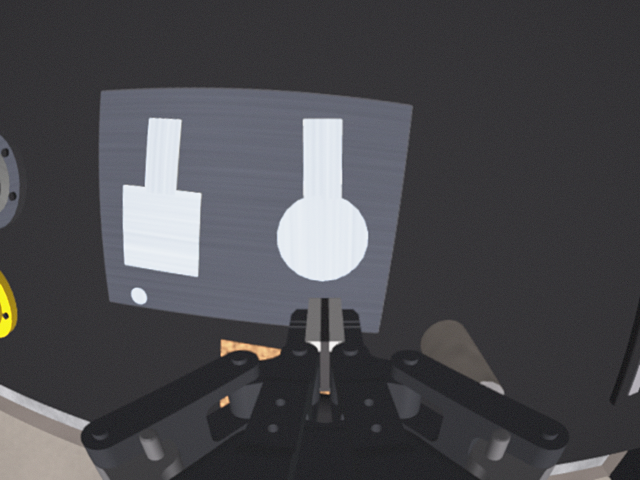

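The wrist view agrees with the scene measurement to about 1 px: disc (322,238), tip (322,119), stand corners (102,91) and (413,105). I'm descending onto the disc.

```bash
python3 -m creep '[{"fingers":255,"x":0,"y":0,"z":5,"twist":0},{"fingers":255,"x":0,"y":0,"z":9,"twist":0},{"fingers":255,"x":0,"y":0,"z":11.5,"twist":0},{"fingers":255,"x":0,"y":0,"z":12.3,"twist":0},{"fingers":255,"x":0,"y":0,"z":12.3,"twist":0},{"fingers":255,"x":0,"y":0,"z":12.3,"twist":0}]'
python3 -m creep '[{"fingers":255,"x":0,"y":0,"z":0.2,"twist":0},{"fingers":255,"x":0,"y":0,"z":0.4,"twist":0},{"fingers":255,"x":0,"y":0,"z":0.5,"twist":0},{"fingers":255,"x":0,"y":0,"z":0.5,"twist":0}]'
```

```text
t: 2.2
eef_pos: [589.8, 239.7, 92.4]
orientation: [180.0, 0.2, -171.0]
contact_force: [0.2, 0.2, 0.1]
finger_gap: -0.1
t: 2.6
eef_pos: [589.1, 238.6, 85.5]
orientation: [180.0, 0.0, -171.1]
contact_force: [-0.4, -0.1, -0.1]
finger_gap: -0.0
```

```bash
python3 -m creep '[{"fingers":255,"x":0,"y":0,"z":0.1,"twist":0},{"fingers":255,"x":0,"y":0,"z":0.2,"twist":0},{"fingers":255,"x":0,"y":0,"z":0.2,"twist":0},{"fingers":255,"x":0,"y":0,"z":0.2,"twist":0}]'
```

```text
t: 3.0
eef_pos: [589.8, 238.8, 85.1]
orientation: [180.0, 0.1, -171.1]
contact_force: [-3.0, -0.9, 8.6]
finger_gap: 0.1
```

```bash
python3 -m creep '[{"fingers":255,"x":0,"y":0,"z":0.1,"twist":0},{"fingers":255,"x":0,"y":0,"z":0.1,"twist":0},{"fingers":255,"x":0.4,"y":0,"z":0.1,"twist":0},{"fingers":255,"x":0.8,"y":0,"z":0.1,"twist":0},{"fingers":255,"x":1.2,"y":0,"z":0.1,"twist":0},{"fingers":255,"x":1.6,"y":0,"z":0.1,"twist":0},{"fingers":255,"x":2.0,"y":0,"z":0.1,"twist":0},{"fingers":255,"x":2.0,"y":0,"z":0.1,"twist":0}]'
python3 - <<'E'
from h import *
c=env.calibration('wrist'); im=snap('wrist','wrist2')
cv2.imwrite('pics/wrist2c.png',cv2.resize(im[60:420,60:500,::-1],None,fx=1.5,fy=1.5)); s=env.sense(); print(s['eef_pos'],s['contact_force'],s['t'])
d=np.array([.988,.155,0])
for n,p in dict(disc_if_moved=np.array((593.5,239.7,63))-20*d,tip_if_moved=np.array((504,225.6,63))-20*d,tip_unmoved=(504,225.6,63),c1=(482,288.6,60),c0=(497.1,41.3,60)).items():
    q=np.array(proj('wrist',p,c)); print(n,np.round(q),np.round((q-60)*1.5))
E
```

```text
t: 3.8
eef_pos: [571.5, 236.0, 85.1]
orientation: [180.0, 0.3, -171.1]
contact_force: [0.4, 0.2, 9.1]
finger_gap: -0.0
[571.44778114 236.01700808  85.06389983] [-0.16615415  0.23821474  9.21266037] 3.85
disc_if_moved [324. 317.] [396. 386.]
tip_if_moved [324. 100.] [396.  61.]
tip_unmoved [324. 152.] [396. 139.]
c1 [484. 129.] [636. 103.]
c0 [-15. 114.] [-112.   81.]
```

View pics/wrist2c.png

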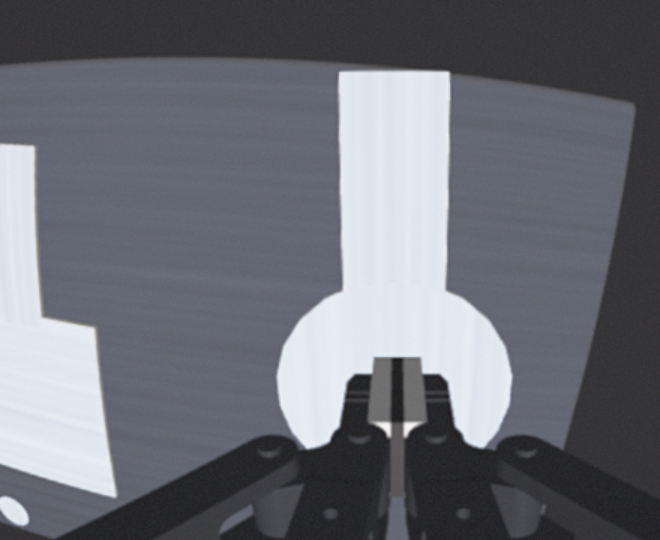

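The spacer moved with the fingers: its tip is now at the edge line, crop (395,71), and it hasn't turned. I'll drag another 54 mm and lift off.

```bash
python3 -m creep '[{"fingers":255,"x":0.4,"y":0,"z":0,"twist":0},{"fingers":255,"x":0.8,"y":0,"z":0,"twist":0},{"fingers":255,"x":1.2,"y":0,"z":0,"twist":0},{"fingers":255,"x":1.6,"y":0,"z":0,"twist":0},{"fingers":255,"x":2.0,"y":0,"z":0,"twist":0},{"fingers":255,"x":2.4,"y":0,"z":0,"twist":0},{"fingers":255,"x":2.8,"y":0,"z":0,"twist":0},{"fingers":255,"x":3.2,"y":0,"z":0,"twist":0},{"fingers":255,"x":3.6,"y":0,"z":0,"twist":0},{"fingers":255,"x":4.0,"y":0,"z":0,"twist":0},{"fingers":255,"x":4.4,"y":0,"z":0,"twist":0},{"fingers":255,"x":4.8,"y":0,"z":0,"twist":0},{"fingers":255,"x":5.1,"y":0,"z":0,"twist":0},{"fingers":255,"x":5.4,"y":0,"z":0,"twist":0},{"fingers":255,"x":5.4,"y":0,"z":0,"twist":0},{"fingers":255,"x":5.4,"y":0,"z":0,"twist":0},{"fingers":255,"x":5.4,"y":0,"z":0,"twist":0}]'
python3 -m creep '[{"fingers":255,"x":0,"y":0,"z":-0.5,"twist":0},{"fingers":255,"x":0,"y":0,"z":-2,"twist":0},{"fingers":255,"x":-2,"y":0,"z":-6,"twist":0},{"fingers":0,"x":-4,"y":0,"z":-9,"twist":0},{"fingers":0,"x":-4,"y":0,"z":-9,"twist":0},{"fingers":0,"x":-4,"y":0,"z":-9,"twist":0}]'
python3 - <<'E'
from h import *
c=env.calibration('wrist'); im=snap('wrist','wrist3'); np.save('c3.npy',c,allow_pickle=True)
cv2.imwrite('pics/wrist3c.png',cv2.resize(im[30:330,150:550,::-1],None,fx=2,fy=2,interpolation=cv2.INTER_CUBIC)); s=env.sense(); print(s['eef_pos'],s['orientation'],s['contact_force'],s['t'])
E
```

```text
t: 5.55
eef_pos: [518.4, 227.8, 85.0]
orientation: [180.0, 0.3, -171.1]
contact_force: [1.3, -0.2, 10.6]
finger_gap: -0.1
t: 6.15
eef_pos: [556.0, 233.5, 173.7]
orientation: [180.0, 0.1, -171.1]
contact_force: [-0.7, -0.1, -1.2]
finger_gap: 43.6
[554.66815727 233.19877263 172.0292977 ] [-1.79994188e+02 -6.85206247e-02 -1.71089449e+02] [-0.66817991  0.01465301 -1.07198825] 6.2
```

View pics/wrist3c.png

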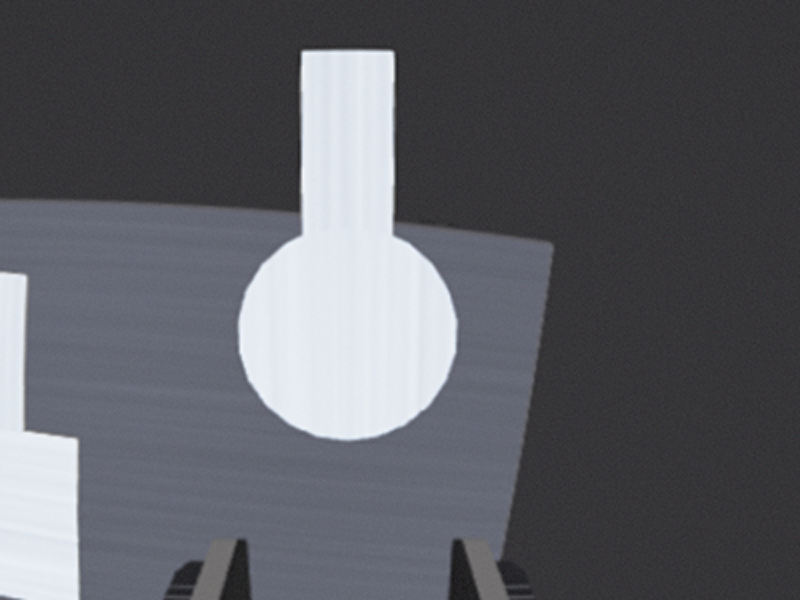

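The tang now hangs over the edge: tip at crop (348,51), edge near (348,217), disc centred at (348,332). I'll compute the grasp from these.

Run:
```python
from h import *
c=np.load('c3.npy',allow_pickle=True).item()
P=lambda x,y,z:pix('wrist',150+(x+.5)/2-.5,30+(y+.5)/2-.5,z,c)[:2]
d=P(348,334,63);t=P(348,51,63);e=P(348,217,60)
l,r=P(238,332,63),P(458,332,63);b=P(348,440,63)
print('disc',d,'tip',t,np.linalg.norm(d-t),'edge',np.linalg.norm(e-t),'lr',(l+r)/2,np.linalg.norm(l-r),'bottom',np.linalg.norm(b-t))
u=(d-t)/np.linalg.norm(d-t); print('dir',np.degrees(np.arctan2(u[1],u[0])), 'tangw',np.linalg.norm(P(302,140,63)-P(394,140,63)))
d2=t+90*u
g=t+u*31; psi=np.radians(-171.09); tx=np.array([np.cos(psi),np.sin(psi)]);ty=np.array([np.sin(psi),-np.cos(psi)])
s=env.sense(); dl=g-s['eef_pos'][:2]; print('grasp',g,'dx',dl@tx,'dy',dl@ty,s['eef_pos'],s['contact_force'],s['finger_gap'])
```

```text
disc [522.2520017  227.98939203] tip [433.95326309 214.1114771 ] 89.38268155662185 edge 52.456549575887344 lr [521.38762105 227.84351597] 70.11869617417783 bottom 124.8333635190265
dir 8.932109174957429 tangw 28.09694345293336
grasp [464.57732638 218.92466188] dx 91.21450566390436 dy -0.14834135619566524 [554.66815727 233.19877263 172.0292977 ] [-0.66817991  0.01465301 -1.07198825] 50.60049001558609
```

```bash
python3 -m creep '[{"fingers":0,"x":4,"y":0,"z":0,"twist":0},{"fingers":0,"x":8,"y":0,"z":0,"twist":0},{"fingers":0,"x":9.1,"y":0,"z":1,"twist":0},{"fingers":0,"x":9.1,"y":0,"z":3,"twist":0},{"fingers":0,"x":9.1,"y":0,"z":6,"twist":0},{"fingers":0,"x":9.1,"y":0,"z":9,"twist":0},{"fingers":0,"x":9.1,"y":0,"z":10.4,"twist":0},{"fingers":0,"x":9.1,"y":0,"z":10.4,"twist":0},{"fingers":0,"x":9.1,"y":0,"z":10.4,"twist":0},{"fingers":0,"x":9.1,"y":0,"z":10.4,"twist":0}]'
```

```text
t: 7.2
eef_pos: [466.5, 219.6, 69.7]
orientation: [180.0, 0.1, -171.1]
contact_force: [0.9, 0.5, 0.4]
finger_gap: 85.4
```

```bash
python3 -m creep '[{"fingers":255,"x":0,"y":0,"z":0,"twist":0},{"fingers":255,"x":0,"y":0,"z":0,"twist":0},{"fingers":255,"x":0,"y":0,"z":0,"twist":0},{"fingers":255,"x":0,"y":0,"z":0,"twist":0},{"fingers":255,"x":0,"y":0,"z":0,"twist":0},{"fingers":255,"x":0,"y":0,"z":0,"twist":0},{"fingers":255,"x":0,"y":0,"z":0,"twist":0},{"fingers":255,"x":0,"y":0,"z":0,"twist":0},{"fingers":255,"x":0,"y":0,"z":0,"twist":0},{"fingers":255,"x":0,"y":0,"z":0,"twist":0}]'
```

```text
t: 8.2
eef_pos: [465.6, 219.3, 68.5]
orientation: [-180.0, 0.0, -171.1]
contact_force: [-0.8, -0.5, 5.5]
finger_gap: 26.1
```

```bash
python3 -m creep '[{"fingers":255,"x":0,"y":0,"z":-0.5,"twist":0},{"fingers":255,"x":0,"y":0,"z":-1,"twist":0},{"fingers":255,"x":0,"y":0,"z":-2,"twist":0},{"fingers":255,"x":0,"y":0,"z":-3,"twist":0},{"fingers":255,"x":0,"y":0,"z":-4,"twist":0},{"fingers":255,"x":0,"y":0,"z":-4,"twist":0},{"fingers":255,"x":0,"y":0,"z":-4,"twist":0},{"fingers":255,"x":0,"y":0,"z":-4,"twist":0}]'
python3 - <<'E'
from h import *
c=env.calibration('wrist');np.save('c4.npy',c,allow_pickle=True); a=snap('wrist','wrist4'); b=snap('side','side4')
m=np.hstack([cv2.resize(a,(400,300),interpolation=cv2.INTER_AREA),cv2.resize(b,(400,300),interpolation=cv2.INTER_AREA)])
cv2.imwrite('pics/m4.png',m[:,:,::-1]); s=env.sense(); print(s['eef_pos'],s['contact_force'],s['torque'],s['finger_gap'],s['t'])
E
```

```text
t: 9.0
eef_pos: [465.2, 219.2, 108.0]
orientation: [-180.0, -0.0, -171.1]
contact_force: [-0.9, 0.2, -1.0]
finger_gap: 25.7
[465.04436517 219.12880015 107.75700661] [-0.29232147  0.06437622 -1.11319747] [-0.06264493  0.01848207 -0.01514751] 25.65319538316321 9.1
```

View pics/m4.png

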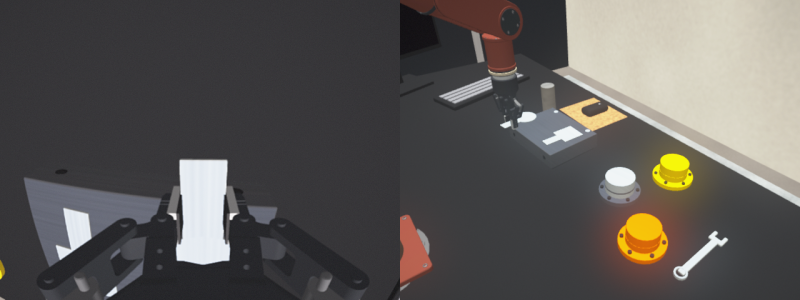

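The spacer is held and clear of the stand, with about 1.1 N on the wrist. I'll check for sag before transporting it.

Run:
```python
from h import *
a=cv2.imread('pics/wrist4.png')[230:430,230:430]; b=cv2.imread('pics/side4.png')[150:250,140:240]
cv2.imwrite('pics/m5.png',np.hstack([cv2.resize(a,(400,400)),cv2.resize(b,(400,400),interpolation=cv2.INTER_CUBIC)]))
c=np.load('c4.npy',allow_pickle=True).item()
t=np.array([433.95,214.11]);d=np.array([522.5,228.0]);w=np.array([-.155,.988])*14
for z in (98,102,106,110):
    print(z,'tip corners in crop',[np.round((np.array(proj('wrist',[*p,z],c))-230)*2) for p in (t+w,t-w)])
for z in (88,95,102): print(z,'disc far/near px side',[np.round((np.array(proj('side',[*p,z]))-[140,150])*4) for p in (d,t)])
```

```text
98 tip corners in crop [array([261.,  47.]), array([112.,  47.])]
102 tip corners in crop [array([263.,  55.]), array([110.,  54.])]
106 tip corners in crop [array([265.,  62.]), array([108.,  62.])]
110 tip corners in crop [array([267.,  70.]), array([105.,  70.])]
88 disc far/near px side [array([249., 165.]), array([103., 229.])]
95 disc far/near px side [array([247., 154.]), array([101., 217.])]
102 disc far/near px side [array([245., 142.]), array([ 99., 205.])]
```

View pics/m5.png

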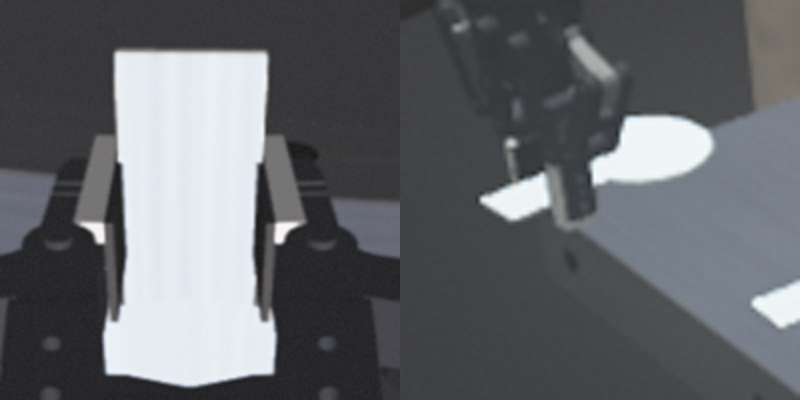

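The spacer is held level: tip and disc both come out near z 99-100, and the tip is within 1 mm of prediction. I'll compute the transport move.

Run:
```python
from h import *
print('orange',pix('scene',242,136,60)[:2],'yellow',pix('scene',211,246,60)[:2])
psi=np.radians(-171.1); tx=np.array([np.cos(psi),np.sin(psi)]);ty=np.array([np.sin(psi),-np.cos(psi)])
s=env.sense();c0=np.array(s['eef_pos'][:2]); 
for y2 in (-171.1,165.):
    p=np.radians(y2);goal=np.array([596.4,-163.3])+59*np.array([np.cos(p),np.sin(p)])+0.0
    print(y2,goal,'dx',(goal-c0)@tx/10,'dy',(goal-c0)@ty/10)
print(s['joint_pos'])
```

```text
orange [ 513.84167571 -332.64374218] yellow [ 762.31059796 -212.69841996]
-171.1 [ 538.11036792 -172.42791279] dx -1.160838794772279 dy -39.814638706582215
165.0 [ 539.41037625 -148.02967634] dx -1.6667404588901307 dy -37.42430334458103
[ 1.64362261e+01  6.60650568e+00  1.11009117e+02 -1.90309858e-03
  6.24444804e+01 -8.24728232e+01]
```

```bash
python3 -m creep '[{"fingers":255,"x":0,"y":0,"z":-1.5,"twist":0},{"fingers":255,"x":0,"y":-0.5,"z":-3.5,"twist":0},{"fingers":255,"x":0,"y":-2,"z":-5,"twist":1},{"fingers":255,"x":0,"y":-4.5,"z":-5,"twist":3},{"fingers":255,"x":0,"y":-7.5,"z":-5,"twist":5},{"fingers":255,"x":-0.3,"y":-10.5,"z":-5,"twist":7},{"fingers":255,"x":-0.5,"y":-13.5,"z":-5,"twist":9},{"fingers":255,"x":-0.7,"y":-16.5,"z":-5,"twist":11},{"fingers":255,"x":-0.9,"y":-19.5,"z":-5,"twist":13},{"fingers":255,"x":-1.1,"y":-22.5,"z":-5,"twist":15},{"fingers":255,"x":-1.3,"y":-25.5,"z":-5,"twist":17},{"fingers":255,"x":-1.5,"y":-28.5,"z":-5,"twist":19},{"fingers":255,"x":-1.7,"y":-31.5,"z":-5,"twist":21},{"fingers":255,"x":-1.7,"y":-34,"z":-5,"twist":22.5},{"fingers":255,"x":-1.7,"y":-36,"z":-5,"twist":23.9},{"fingers":255,"x":-1.7,"y":-37,"z":-5,"twist":23.9},{"fingers":255,"x":-1.7,"y":-37.4,"z":-5,"twist":23.9},{"fingers":255,"x":-1.7,"y":-37.4,"z":-5,"twist":23.9},{"fingers":255,"x":-1.7,"y":-37.4,"z":-5,"twist":23.9}]'
python3 -m creep '[{"fingers":255,"x":0,"y":0,"z":2,"twist":0},{"fingers":255,"x":0,"y":0,"z":4,"twist":0},{"fingers":255,"x":0,"y":0,"z":5.5,"twist":0},{"fingers":255,"x":0,"y":0,"z":6.5,"twist":0},{"fingers":255,"x":0,"y":0,"z":6.5,"twist":0},{"fingers":255,"x":0,"y":0,"z":6.5,"twist":0}]'
python3 - <<'E'
from h import *
b=snap('scene','scene5'); a=snap('side','side5'); s=env.sense(); print(s['eef_pos'],s['orientation'],s['contact_force'],s['finger_gap'],s['t'])
p=np.array([596.4,-163.3,60]);u,v=np.round(proj('side',p)).astype(int);U,W=np.round(proj('scene',p)).astype(int);print(u,v,U,W)
for k in (12,): print([np.round(proj(n,p+[0,0,k])) for n in('side','scene')])
f=lambda i,u,v:cv2.resize(i[v-50:v+50,u-50:u+50,::-1],(400,400),interpolation=cv2.INTER_CUBIC)
cv2.imwrite('pics/m6.png',np.hstack([f(a,u,v),f(b,U,W)]))
E
```

```text
t: 11.0
eef_pos: [539.9, -146.8, 158.2]
orientation: [180.0, -0.0, 165.0]
contact_force: [-0.2, -0.1, -1.9]
finger_gap: 25.5
t: 11.6
eef_pos: [540.5, -147.5, 93.6]
orientation: [-180.0, 0.0, 165.0]
contact_force: [-0.1, 0.2, -1.5]
finger_gap: 25.8
[ 540.97595903 -147.81159671   94.35144036] [-1.79985429e+02  1.00305151e-01  1.65018430e+02] [-0.04601175 -0.11371255 -0.76156147] 25.340457996025677 11.7
352 281 284 196
[array([353., 275.]), array([284., 192.])]
```

View pics/m6.png

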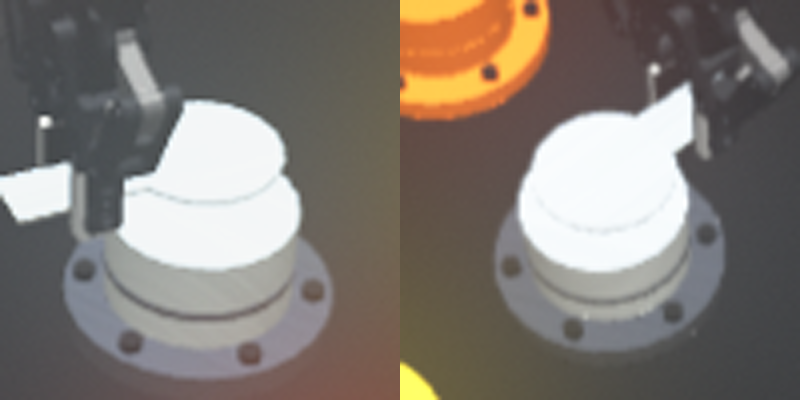

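The hover is right. Side view: disc centre about (204,152), expected (204,148). Scene view: about (201,171), expected (200,165), so centred within about 3 mm. I'm lowering now.

```bash
python3 -m creep '[{"fingers":255,"x":0,"y":0,"z":0.7,"twist":0},{"fingers":255,"x":0,"y":0,"z":1.4,"twist":0},{"fingers":255,"x":0,"y":0,"z":1.8,"twist":0},{"fingers":255,"x":0,"y":0,"z":2.0,"twist":0},{"fingers":255,"x":0,"y":0,"z":2.0,"twist":0},{"fingers":255,"x":0,"y":0,"z":2.0,"twist":0}]'
python3 -m creep '[{"fingers":255,"x":0,"y":0,"z":0.1,"twist":0},{"fingers":255,"x":0,"y":0,"z":0.2,"twist":0},{"fingers":255,"x":0,"y":0,"z":0.2,"twist":0}]'
```

```text
t: 12.3
eef_pos: [540.2, -147.6, 73.3]
orientation: [180.0, -0.0, 165.0]
contact_force: [0.7, 0.5, -0.4]
finger_gap: 25.5
t: 12.6
eef_pos: [540.2, -147.6, 71.3]
orientation: [-180.0, -0.0, 165.0]
contact_force: [0.8, 0.0, -1.7]
finger_gap: 25.3
```

```bash
python3 -m creep '[{"fingers":255,"x":0,"y":0,"z":0.1,"twist":0},{"fingers":255,"x":0,"y":0,"z":0.1,"twist":0},{"fingers":255,"x":0,"y":0,"z":0.1,"twist":0}]'
python3 -m creep '[{"fingers":255,"x":0,"y":0,"z":0.1,"twist":0},{"fingers":255,"x":0,"y":0,"z":0.1,"twist":0},{"fingers":255,"x":0,"y":0,"z":0.1,"twist":0}]'
```

```text
t: 12.9
eef_pos: [540.2, -147.6, 70.3]
orientation: [-180.0, 0.0, 165.0]
contact_force: [0.0, 0.2, -1.2]
finger_gap: 25.8
t: 13.2
eef_pos: [540.2, -147.6, 69.3]
orientation: [-180.0, 0.0, 165.0]
contact_force: [0.3, 0.0, -1.1]
finger_gap: 25.7
```

```bash
python3 -m creep '[{"fingers":255,"x":0,"y":0,"z":0.1,"twist":0},{"fingers":255,"x":0,"y":0,"z":0.1,"twist":0},{"fingers":255,"x":0,"y":0,"z":0.1,"twist":0}]'
```

```text
t: 13.5
eef_pos: [540.3, -147.7, 68.8]
orientation: [-180.0, 0.0, 165.0]
contact_force: [-3.0, 1.0, 4.5]
finger_gap: 25.5
```

Contact (4.5 N upwards), so I release and rise.

```bash
python3 -m creep '[{"fingers":100,"x":0,"y":0,"z":0,"twist":0},{"fingers":50,"x":0,"y":0,"z":0,"twist":0},{"fingers":0,"x":0,"y":0,"z":0,"twist":0},{"fingers":0,"x":0,"y":0,"z":0,"twist":0},{"fingers":0,"x":0,"y":0,"z":0,"twist":0},{"fingers":0,"x":0,"y":0,"z":0,"twist":0},{"fingers":0,"x":0,"y":0,"z":-2,"twist":0},{"fingers":0,"x":0,"y":0,"z":-5,"twist":0},{"fingers":0,"x":2,"y":0,"z":-9,"twist":0},{"fingers":0,"x":5,"y":0,"z":-12,"twist":0},{"fingers":0,"x":8,"y":0,"z":-14,"twist":0},{"fingers":0,"x":8,"y":0,"z":-14,"twist":0},{"fingers":0,"x":8,"y":0,"z":-14,"twist":0}]'
python3 - <<'E'
from h import *
b=snap('scene','scene7'); a=snap('side','side7'); s=env.sense(); print(s['eef_pos'],s['contact_force'],s['finger_gap'],s['t'])
f=lambda i,u,v:cv2.resize(i[v-50:v+50,u-50:u+50,::-1],(400,400),interpolation=cv2.INTER_CUBIC)
cv2.imwrite('pics/m7.png',np.hstack([f(a,352,281),f(b,284,196)]))
o=cv2.imread('pics/scene0.png');d=cv2.absdiff(o,b[:,:,::-1])[205:300,370:445].max();print('sq diff max',cv2.absdiff(o,b[:,:,::-1])[225:290,375:435].max())
p=np.array([596.4,-163.3,63]);print([(np.array(proj('side',p))-[302,231])*4,(np.array(proj('scene',p))-[234,146])*4])
E
```

```text
t: 14.8
eef_pos: [463.2, -127.0, 209.1]
orientation: [-180.0, 0.1, 165.0]
contact_force: [0.0, 0.4, 0.2]
finger_gap: 85.2
[ 463.0627072  -126.93286563  207.62902692] [-0.57808578 -0.51894483  0.20975248] 85.43282959742173 14.9
sq diff max 6
[array([201.33640243, 193.85162053]), array([201.14211153, 196.72111161])]
```

View pics/m7.png

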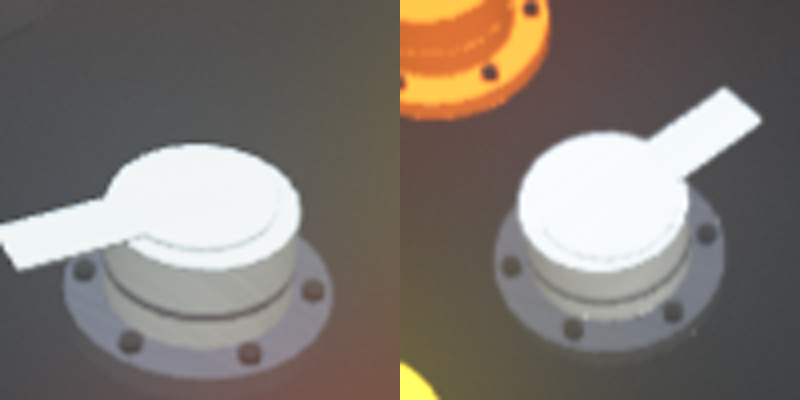

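The disc lies flat inside the platen's rim. In the side view the disc's bottom edge is 18 px from the rim (16 expected when centred) and its centre is about 5 px to the left, an offset of about 2–3 mm. The square spacer's pixels haven't changed, so I'm handing in.

```bash
python3 -c "
from workcell import env
env.close_job()"
```

```text
the job is handed in; nothing more can be done
```

The round spacer is lying flat on the grey platen, released, and the job is handed in. It took about 15 s of the 48 s allowed; the hand-in itself reported no verdict.

- **Slide:** I pressed the shut fingertips on the disc with about 10 N and dragged it in two steps, about 72 mm in all. The tang ended about 52 mm over the front edge.
- **Lift and place:** I pinched the tang across its width and lifted it level. I carried it to the grey platen, lowered it until I felt contact, opened the fingers and moved away.
- **Last checks:** The disc looks flat and sits roughly 2–3 mm off the platen's centre, against the 15 mm allowed. The image around the square spacer is unchanged. The gripper is open and clear, with no force on it.
- **Readings that disagreed:**
  - The finger opening read about 25.5 mm on the 28 mm tang, though the hold was firm.
  - The two spacers measured 132 mm apart where the task says about 125 mm. I put this down to the "about", since the other sizes agreed to within about 4%.

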